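# Select the cup's station on the sampler and start the draw

## Robot

A 6-joint arm with a two-finger parallel gripper is mounted at the origin on a cart in front of the work surface, level with it; the furniture and walls round the work are solid. World frame = base frame: x ahead of the robot, y to its left, z up, the work surface at z = 0. Lengths are in m, angles in rad, forces in N, time in s.
With the tool pointing down it reaches from about 0.3 to 0.875 m from the base axis. Payload 4.2 kg.
Tool frame: the origin (TCP) lies on the centre line of the jaws, within the pads' length; the fingertips stand 22 mm ahead of it and the grasp point (between the pads) lies 3 mm ahead of it; z points along the fingers, y is the line along which they close (so a half turn about z gives the same grasp; the last joint's range is limited). The gripper opens to 85 mm and grips with 20 to 120 N. Pads are 22 mm wide; open, the fingers measure 114 mm over their backs; the gripper's body (76 mm by 85 mm) begins 54 mm behind the grasp point. The pads swing forward as they close: fully open they stand 13 mm farther back than shut.
Start: joints at [-1.349, 0.32, 1.565, -0, 1.257, -0.02], TCP at [0.138, -0.558, 0.253] pointing down, gripper open.
Joint ranges: [-3.11, 3.11], [-0.84, 2.01], [0.21, 2.61], [-1.34, 4.49], [0.05, 2.63], [-2.56, 2.56]. Speed limits (rad/s): [2.57, 2.57, 3.14, 3.14, 3.14, 3.14].

## Interface

Orientations are given as a unit quaternion [x, y, z, w].
In Python, from plant import telemetry, eyes, job gives the robot as it stands. The module is installed in compiled form; this text tells all that it offers.
- The arm moves only by the tool carry_out, never from a script. Its argument "commands" is a list that holds one entry, the list of rows, each a list of 7 numbers: the opening, from 0 (shut) to 1 (fully open), then the shift along the tool's x, y, z as a fraction of full scale, then the turn, a rotation vector about the tool's x, y, z as a fraction of full scale. A call has 1 to 5 rows; each row shifts and turns the commanded pose from where the row before left it, along the tool's axes as they then stand; what a row does not reach is not made up. Full scale, the value 1, is 0.03 m for a shift and 0.08 rad for a turn. A row lasts 1/8 s, in which the tool goes at most 62.5 mm and 10.7 degrees, less where a joint would pass 70% of its speed; a pose out of reach is approached as far as the arm can. A call with a number of a shift or a turn outside -1 to 1 is refused whole. A call with a gripper value outside its range is refused whole. The fingers move at their own pace and stop on an object; "force" is the grip in N (left out, the last holds). Time passes only in rows, so rows that do not move let the fingers close. It gives the time, the measured TCP pose, the force, the opening and the grip force at its end, in the units of the state.
- telemetry.read_state(): the state, without advancing time (a new reading comes with each control period).
- eyes.snapshot(name): name is "side" or "top"; returns a dict with "img" (384x512x3 uint8, blue, green, red), "fx", "fy", "cx", "cy" (pixels), "world_from_camera" (4x4, takes a point from camera to world coordinates). Camera axes: x right, y down, z forward; pixel columns grow to the right and rows downward; lengths in m; the calibration is good to about 2 mm. A picture is of the moment at which its call begins. There is no depth.
- job.close_job(): hands the job in; it is judged then, once.
The state is a dict: "t": time; "joint_pos": joint angles; "qvel": joint speeds; "effort": joint torques, N m; "tool_pos": TCP position; "tool_rot": TCP orientation; "ft_force": force on the tool from outside, world axes, zero at the start; "ft_torque": the same for the moment, N m; "gripper_width": finger opening in m; "grip_force": force on a finger pad.
Only numpy, scipy, OpenCV 4.12 (cv2) and the standard library are available. Lean on these libraries where they do the work, as an engineer would, in place of code of your own. Each camera call takes 0.05 s, during which the arm holds its last target. There are 200 camera calls.

## Task

On the sample selector, push the upright black tab round with the fingertips, without lifting anything, until the dial clicks to rest with the tab pointing at the nest that holds the short, wide specimen cup. Then press the round button on the console fully down and let it come up again. Do not press the button before the tab points at the cup, and leave the cup and the three bottles standing in their nests.

Things in the scene. Friction and masses are not known exactly. Their poses are not given: they have to be found in the camera images.
- sampler: Fixed selector: white round tower (70 mm tall, radius 46, foot 62) with a grey dial on top. Origin on the bench at its axis; z up, x to the parking mark (small disc on a short arm, no nest), y left. Low arms lead to 4 nests 175 mm from the axis, at +1.0, +0.5, -0.5, -1.0 rad from x (+ = counterclockwise from above); nest radius 38, rim 10 mm high. Console at -x: 45 to 135 mm off, 74 wide, 30 high.
- dial_axis (a point): Point on the dial's upright turning axis, 71.5 mm above the bench. The dial has radius 43 mm, top at 84 mm; its steel hub (radius 13 mm) ends at 96 mm.
- selector (a joint): Dial angle, rad, + counterclockwise from above: 0 = tab at the parking mark (the start); +1.0, +0.5, -0.5, -1.0 = tab at a nest; stops at +-1.15. Sprung detents every 0.5 rad: each pulls the dial in from up to about 0.2 rad either side and holds it; passing a hump takes about 5 to 8 N at the tab.
- tab_mid (a point): Middle of the black tab, 68 mm from the axis, 89.5 mm above the bench; its x points outward. The tab is an upright radial fin on the dial, 8 mm thick, from 35 to 89 mm from the axis, 72 to 106 mm above the bench. Push it sideways on either broad face; outside the tower (52 mm from the axis) the space below it is free down to the low arms.
- aim (a point): Point that the tab points at: turns with the dial, 175 mm from the axis, 6 mm above the bench; it falls on a nest's centre when the tab points at that nest.
- draw_button_top (a point): Centre of the top of the round steel push button (radius 15 mm) on the console, 100 mm from the dial's axis on the -x side, 52 mm above the bench. It moves straight down.
- draw_button (a joint): Button travel in m: 0 = up, 0.006 = fully down; sprung, fully down takes 5 N; it comes up by itself.
- cup: Its origin is the centre of its underside, z up, standing in one of the four nests (any of them), underside 6 mm above the bench. The specimen cup: short and wide, 62 mm across the lid (body 56 mm), 68 mm tall, screw lid. Its nest is the one to select.
- dropper_bottle: Its origin is the centre of its underside, z up, standing in one of the four nests (any of them), underside 6 mm above the bench. Small bottle with a rubber dropper bulb, 33 mm across, 102 mm tall.
- amber_bottle: Its origin is the centre of its underside, z up, standing in one of the four nests (any of them), underside 6 mm above the bench. Culture bottle with a narrow neck and a crimped cap, 39 mm across, 119 mm tall.
- capped_bottle: Its origin is the centre of its underside, z up, standing in one of the four nests (any of them), underside 6 mm above the bench. Bottle with a tall smooth cap nearly as wide as its body, 36 x 42 mm, 106 mm tall.

How it is judged:
By the outcome, as a careful person would: the job done as asked, in the order asked, and still so for the second after the job is handed in, with the robot touching nothing.
It also fails if it takes over 40 s, if anything falls off the work surface, if the arm or the gripper's body presses on something with over 40 N, if the wrist force passes 120 N, or if a joint passes its speed limit or range.

## Working session

There is one attempt and no reset: what is moved stays moved. The work goes in short steps, Python scripts to look and compute and a tool call to move; the robot and the scene stay as the last step left them, time stands still between calls to the robot, and variables do not carry over. Pictures are saved under pics/ and viewed, at most 10 in all, crops included, and the job is handed in when it is done.

Besides the shell and the picture viewer there is one more tool, called after "Call:" as name([rows], argument=value, ...), one row to a line, values as JSON. carry_out: Moves the arm, as the interface text tells. Its arguments: {"type":"object","properties":{"commands":{"type":"array"},"force":{"type":"number"}},"required":["commands"]}

```bash
mkdir -p pics; python3 - <<'E'
from plant import telemetry, eyes
import cv2,numpy as np
for n in("top","side"):
    s=eyes.snapshot(n);cv2.imwrite(f"pics/{n}0.png",s["img"]);print(n,s["fx"],s["fy"],s["cx"],s["cy"],np.round(s["world_from_camera"],4).tolist())
s=telemetry.read_state();print(s["t"],s["tool_pos"],s["tool_rot"],s["ft_force"])
E
```

```text
top 402.3004130272097 402.3004130272097 260.4049121685454 192.43623131970108 [[-0.0249, -0.9938, 0.1087, 0.5035], [-0.9997, 0.0247, -0.0035, -0.0752], [0.0008, -0.1087, -0.9941, 1.0008], [0.0, 0.0, 0.0, 1.0]]
side 433.99912048864695 433.99912048864695 254.2338370748718 193.71263953669015 [[-0.0028, -0.8825, 0.4704, 0.1604], [-0.9999, 0.0074, 0.0079, -0.0606], [-0.0105, -0.4703, -0.8824, 0.9316], [0.0, 0.0, 0.0, 1.0]]
0.1 [ 0.13759934 -0.55788981  0.25257285] [ 9.92702193e-01  1.20589047e-01 -6.78395118e-05 -7.95980341e-04] [ 0.48787497  0.35922227 -0.02745129]
```

View pics/top0.png

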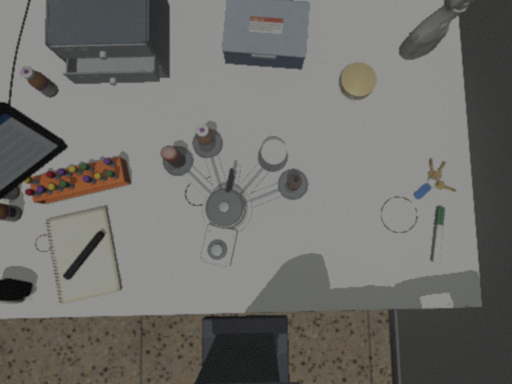

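View pics/side0.png

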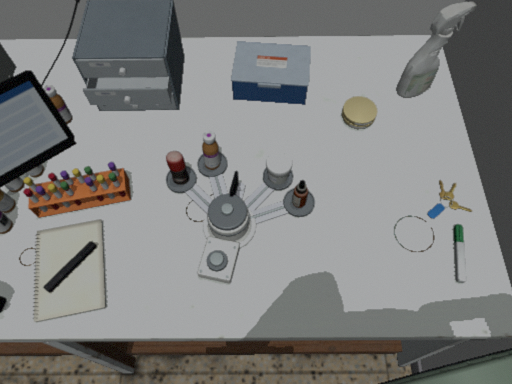

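The top view shows the dial hub near (224,207), the tab pointing up to about (232,170) and the button at about (217,250). The white wide cup is at (273,152), the first nest clockwise from the tab, so the target is -0.5. I'll zoom in to measure.

```bash
cat > h.py <<'E'
import numpy as np
from plant import eyes
def ray(s,u,v,z):
    T=np.array(s["world_from_camera"]);d=T[:3,:3]@[(u-s["cx"])/s["fx"],(v-s["cy"])/s["fy"],1]
    return T[:3,3]+d*(z-T[2,3])/d[2]
def pix(s,p):
    T=np.array(s["world_from_camera"]);q=T[:3,:3].T@(np.array(p)-T[:3,3])
    return q[0]/q[2]*s["fx"]+s["cx"],q[1]/q[2]*s["fy"]+s["cy"]
E
python3 - <<'E'
from h import *
import cv2
a=eyes.snapshot("top");b=eyes.snapshot("side")
A=cv2.resize(a["img"][125:275,150:320],None,fx=3.5,fy=3.5,interpolation=2)
cv2.imwrite("pics/c1.png",A)
B=cv2.resize(b["img"][160:285,190:270],None,fx=4.5,fy=4.5,interpolation=2)
cv2.imwrite("pics/c2.png",B)
E
```

```text
(no output)
```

View pics/c1.png

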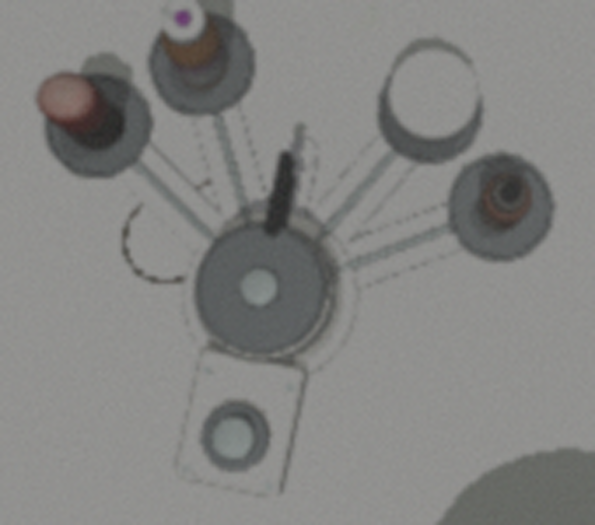

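View pics/c2.png

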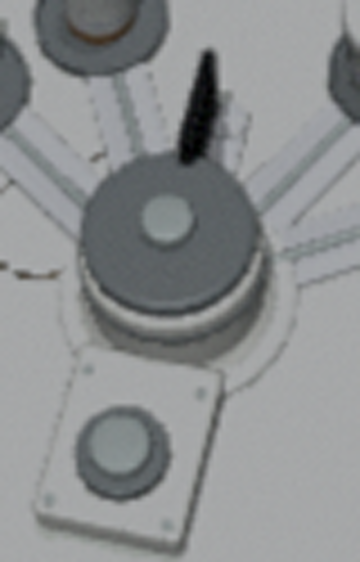

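The top crop shows the hub at (259,287), the button at (233,438), and nest discs at (97,128), (203,67), (430,112) and (501,207), with the cup in the third. The side crop shows the hub at (167,218) and the button at (121,445).

```bash
python3 - <<'E'
from h import *
a=eyes.snapshot("top");b=eyes.snapshot("side")
f=lambda u,v:(u/3.5+150,v/3.5+125); g=lambda u,v:(u/4.5+190,v/4.5+160)
h=[ray(a,*f(259,287),.096),ray(b,*g(167,218),.096)];bt=[ray(a,*f(233,438),.052),ray(b,*g(121,445),.052)]
print(np.round(h,4),np.round(bt,4))
H=np.mean(h,0);B=np.mean(bt,0);d=H-B;print(np.hypot(*d[:2]),"yaw",np.arctan2(d[1],d[0]))
for p in[(97,128),(203,67),(430,112),(501,207)]:
    n=ray(a,*f(*p),.01);e=n-H;print(np.round(n,4),np.hypot(*e[:2]),np.arctan2(e[1],e[0]))
for p in[(287,152),(272,232)]:
    n=ray(a,*f(*p),.106);e=n-H;print("tab",np.round(n,4),np.hypot(*e[:2]),np.arctan2(e[1],e[0]))
E
```

```text
[[0.5715 0.0044 0.096 ]
 [0.5705 0.0052 0.096 ]] [[0.4743 0.0272 0.052 ]
 [0.4727 0.0272 0.052 ]]
0.10003378415293113 yaw -0.2258492997668856
[0.6945 0.1259 0.01  ] 0.17297437200676738 0.7752979367656164
[0.737  0.0498 0.01  ] 0.1720295643014612 0.264477244360835
[ 0.7002 -0.1121  0.01  ] 0.1742397551379081 -0.735102344788722
[ 0.6305 -0.1605  0.01  ] 0.17568142220251207 -1.2249154798258781
tab [ 0.6573 -0.0158  0.106 ] 0.08874901220038803 -0.23382022548180761
tab [ 0.6058 -0.0053  0.106 ] 0.03621367498973186 -0.2820933365307534
```

Call:
carry_out([
  [[0,0,0,0,0,0,1],[0,0,0,0,0,0,1],[0,0,0,0,0,0,1],[0,0,0,0,0,0,1],[0,0,0,0,0,0,1]],
], force=40)

```text
t: 0.92
tool_pos: [0.1376, -0.5582, 0.2532]
tool_rot: [0.997, -0.08, -0.0, -0.0]
ft_force: [0.0, 0.2, 0.5]
gripper_width: -0.0002
grip_force: 0.0
```

Call:
carry_out([
  [[0,0.49,-0.92,0,0,0,0.85],[0,0.49,-0.92,0,0,0,0],[0,0.49,-0.92,0,0,0,0],[0,0.49,-0.92,0,0,0,0],[0,0.49,-0.92,0,0,0,0]],
])

```text
t: 1.55
tool_pos: [0.2392, -0.4381, 0.2534]
tool_rot: [0.994, -0.113, 0.0, 0.0]
ft_force: [0.3, -0.3, -0.6]
gripper_width: 0.0
grip_force: 0.0
```

Call:
carry_out([
  [[0,0.49,-0.92,0,0,0,0],[0,0.49,-0.92,0,0,0,0],[0,0.49,-0.92,0,0,0,0],[0,0.49,-0.92,0,0,0,0],[0,0.49,-0.92,0,0,0,0]],
])

```text
t: 2.17
tool_pos: [0.3418, -0.3201, 0.2534]
tool_rot: [0.994, -0.113, 0.0, 0.0]
ft_force: [0.8, -1.0, -0.1]
gripper_width: 0.0004
grip_force: 0.0
```

Call:
carry_out([
  [[0,0.49,-0.92,0,0,0,0],[0,0.49,-0.92,0,0,0,0],[0,0.49,-0.92,0,0,0,0],[0,0.49,-0.92,0,0,0,0],[0,0.49,-0.92,0,0,0,0]],
])

```text
t: 2.8
tool_pos: [0.4444, -0.2021, 0.2534]
tool_rot: [0.994, -0.113, 0.0, 0.0]
ft_force: [0.2, -0.1, -0.2]
gripper_width: -0.0001
grip_force: 0.0
```

Call:
carry_out([
  [[0,0.49,-0.92,0,0,0,0],[0,0.49,-0.92,0,0,0,0],[0,0.49,-0.92,0,0,0,0],[0,0.49,-0.92,0,0,0,0],[0,0.49,-0.92,0,0,0,0]],
])

```text
t: 3.42
tool_pos: [0.5469, -0.0841, 0.2533]
tool_rot: [0.994, -0.113, 0.0, 0.0]
ft_force: [-0.2, -1.0, -0.3]
gripper_width: -0.0002
grip_force: 0.0
```

Call:
carry_out([
  [[0,0.49,-0.92,0,0,0,0],[0,0.49,-0.92,0,0,0,0],[0,0.49,-0.92,0,0,0,0],[0,0.49,-0.92,0,0,0,0],[0,0.49,-0.92,0,0,0,0]],
])

```text
t: 4.05
tool_pos: [0.6495, 0.0339, 0.2531]
tool_rot: [0.994, -0.113, -0.0, 0.0]
ft_force: [1.1, -0.5, 0.8]
gripper_width: 0.0003
grip_force: 0.0
```

Call:
carry_out([
  [[0,0,0,0.8,0,0,0],[0,0,0,0.8,0,0,0],[0,0,0,0.5,0,0,0]],
])

```text
t: 4.42
tool_pos: [0.6485, 0.0332, 0.1888]
tool_rot: [0.994, -0.113, -0.001, 0.0]
ft_force: [-0.3, -0.3, 0.5]
gripper_width: 0.0005
grip_force: 0.0
```

```bash
python3 - <<'E'
from h import *
import cv2
a=eyes.snapshot("top");b=eyes.snapshot("side")
f=lambda s,u,v:cv2.resize(s["img"][v:v+150,u:u+130],None,fx=3,fy=3,interpolation=2)
cv2.imwrite("pics/d1.png",np.hstack([f(a,160,125),f(b,165,135)]))
E
```

```text
(no output)
```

View pics/d1.png

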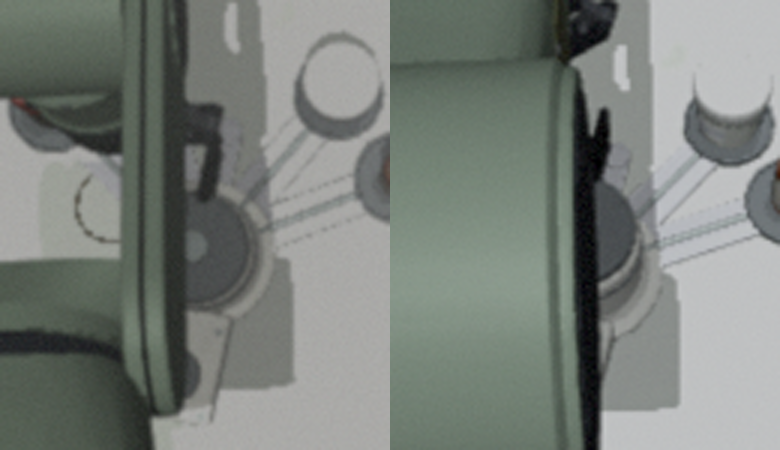

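The top half shows the tab still at its start angle and the gripper body just left of it. The cup stands in its nest. The path down is clear, so I'll descend.

Call:
carry_out([
  [[0,0,0,0.8,0,0,0],[0,0,0,0.8,0,0,0],[0,0,0,0.6,0,0,0],[0,0,0,0.3,0,0,0],[0,0,0,0,0,0,0]],
])

```text
t: 5.15
tool_pos: [0.649, 0.033, 0.1151]
tool_rot: [0.994, -0.113, -0.0, 0.0]
ft_force: [0.3, -0.4, -0.2]
gripper_width: 0.0003
grip_force: 0.0
```

Call:
carry_out([
  [[0,0,0.2,0,0,0,0],[0,0,0.2,0,0,0,0],[0,0,0.2,0,0,0,0],[0,0,0.1,0,0,0,0]],
])

```text
t: 5.65
tool_pos: [0.6442, 0.012, 0.1156]
tool_rot: [0.994, -0.113, 0.0, 0.0]
ft_force: [-0.0, -0.2, -0.1]
gripper_width: -0.0
grip_force: 0.0
```

Call:
carry_out([
  [[0,0.03,0.15,0.12,0,0,0],[0,0.03,0.15,0,0,0,0]],
])

```text
t: 5.9
tool_pos: [0.6437, 0.004, 0.1114]
tool_rot: [0.994, -0.113, -0.0, -0.001]
ft_force: [-1.4, 5.1, 0.3]
gripper_width: -0.0006
grip_force: 2.4
```

Call:
carry_out([
  [[0,0.05,0.19,0,0,0,1],[0,0.05,0.19,0,0,0,1]],
])

```text
t: 6.15
tool_pos: [0.643, -0.0065, 0.1114]
tool_rot: [0.981, -0.194, -0.002, -0.002]
ft_force: [-1.6, 5.6, 0.6]
gripper_width: -0.0001
grip_force: 2.6
```

Call:
carry_out([
  [[0,0.05,0.19,0,0,0,1]],
])

```text
t: 6.28
tool_pos: [0.6427, -0.0137, 0.1114]
tool_rot: [0.973, -0.232, -0.001, -0.0]
ft_force: [-0.2, 0.5, 0.4]
gripper_width: 0.0001
grip_force: 0.0
```

Call:
carry_out([
  [[0,0.05,0.19,0,0,0,1],[0,0,0,0,0,0,0]],
])

```text
t: 6.52
tool_pos: [0.6417, -0.0205, 0.1115]
tool_rot: [0.963, -0.269, -0.0, 0.0]
ft_force: [-0.4, 1.1, -0.2]
gripper_width: -0.0002
grip_force: 0.0
```

```bash
python3 - <<'E'
from h import *
import cv2
a=eyes.snapshot("top");b=eyes.snapshot("side")
f=lambda s,u,v:cv2.resize(s["img"][v:v+150,u:u+130],None,fx=3,fy=3,interpolation=2)
cv2.imwrite("pics/d2.png",np.hstack([f(a,180,125),f(b,185,135)]))
E
```

```text
(no output)
```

View pics/d2.png

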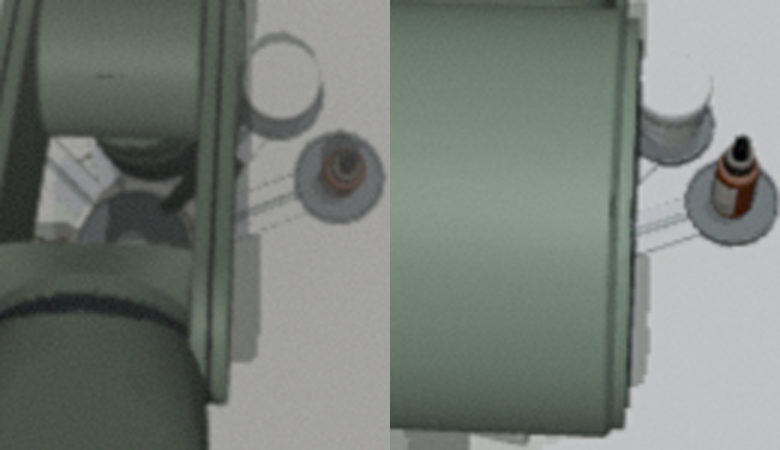

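The tab, at about (190,185) in the left half, points at the cup, which still stands. I'll retreat, rise and move towards the button, then check the dial before pressing.

Call:
carry_out([
  [[0,0,-0.5,0,0,0,0],[0,0,-0.5,0,0,0,0],[0,0,0,-0.9,0,0,0],[0,0,0,-0.9,0,0,0],[0,0,0,-0.9,0,0,0]],
])

```text
t: 7.25
tool_pos: [0.658, 0.007, 0.1935]
tool_rot: [0.963, -0.269, 0.0, -0.0]
ft_force: [0.9, -1.1, -0.1]
gripper_width: -0.0
grip_force: 0.0
```

Call:
carry_out([
  [[0,-0.94,0.42,0,0,0,0],[0,-0.94,0.42,0,0,0,0],[0,-0.94,0.42,0,0,0,0],[0,-0.94,0.42,0,0,0,0],[0,-0.94,0.42,0,0,0,0]],
])

```text
t: 7.88
tool_pos: [0.5039, 0.0262, 0.1929]
tool_rot: [0.963, -0.269, 0.0, -0.0]
ft_force: [0.1, 0.3, 0.7]
gripper_width: -0.0001
grip_force: 0.0
```

Call:
carry_out([
  [[0,-0.94,0.42,0,0,0,0],[0,0,0,0,0,0,0]],
])

```text
t: 8.12
tool_pos: [0.4723, 0.03, 0.193]
tool_rot: [0.963, -0.269, -0.0, 0.0]
ft_force: [0.3, 0.4, -0.3]
gripper_width: 0.0001
grip_force: 0.0
```

```bash
python3 - <<'E'
from h import *
import cv2
a=eyes.snapshot("top");b=eyes.snapshot("side")
f=lambda s,u,v:cv2.resize(s["img"][v:v+150,u:u+130],None,fx=3,fy=3,interpolation=2)
cv2.imwrite("pics/d3.png",np.hstack([f(a,180,125),f(b,185,135)]))
E
```

```text
(no output)
```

View pics/d3.png

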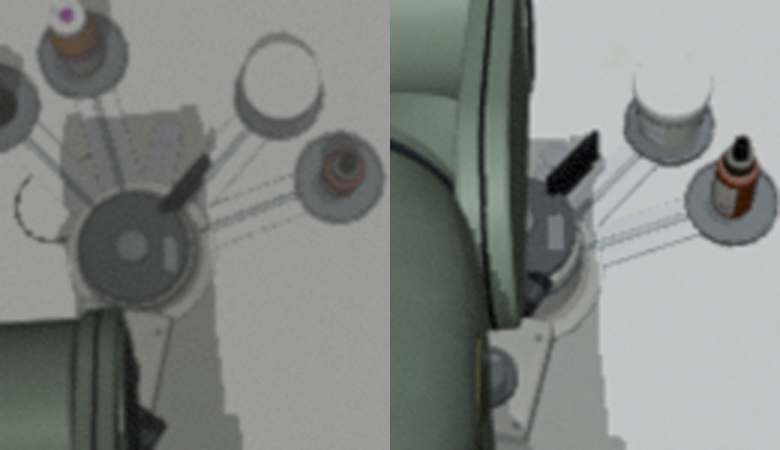

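The tab (165,208)→(207,157) lies on the line to the cup and is seated, and the cup and the bottles in view are standing. Now I'll press the button.

Call:
carry_out([
  [[0,0.08,0.06,0.9,0,0,0],[0,0,0,1,0,0,0],[0,0,0,1,0,0,0],[0,0,0,0.8,0,0,0],[0,0,0,0,0,0,0]],
])

```text
t: 8.85
tool_pos: [0.4749, 0.0262, 0.0802]
tool_rot: [0.963, -0.27, -0.002, 0.001]
ft_force: [-0.6, 0.8, 0.5]
gripper_width: -0.0
grip_force: 0.0
```

Call:
carry_out([
  [[0,0,0,0.15,0,0,0],[0,0,0,0.1,0,0,0],[0,0,0,0,0,0,0]],
])

```text
t: 9.22
tool_pos: [0.475, 0.0262, 0.0746]
tool_rot: [0.963, -0.27, 0.0, -0.0]
ft_force: [0.0, 0.6, 0.7]
gripper_width: -0.0
grip_force: 0.0
```

Call:
carry_out([
  [[0,0,0,0.1,0,0,0],[0,0,0,0.1,0,0,0],[0,0,0,0,0,0,0]],
])

```text
t: 9.6
tool_pos: [0.4752, 0.0261, 0.0685]
tool_rot: [0.963, -0.27, 0.001, -0.0]
ft_force: [0.0, -1.0, 5.1]
gripper_width: -0.0001
grip_force: 2.3
```

Call:
carry_out([
  [[0,0,0,0.07,0,0,0],[0,0,0,0,0,0,0]],
])

```text
t: 9.85
tool_pos: [0.4753, 0.0262, 0.0678]
tool_rot: [0.963, -0.27, 0.001, -0.0]
ft_force: [-2.8, 0.3, 17.3]
gripper_width: -0.0
grip_force: 8.5
```

Force jumped from 5 N to 17 N over the last 0.7 mm of tool travel, so the button is on its stop. I'll let it up and retreat.

Call:
carry_out([
  [[0,0,0,0,0,0,0],[0,0,0,-0.3,0,0,0],[0,0,0,-0.8,0,0,0],[0,0,0,-1,0,0,0],[0,0,0,-1,0,0,0]],
])

```text
t: 10.48
tool_pos: [0.4741, 0.0261, 0.1595]
tool_rot: [0.963, -0.27, -0.001, 0.0]
ft_force: [-0.2, -0.1, 0.1]
gripper_width: -0.0004
grip_force: 0.0
```

Call:
carry_out([
  [[0,-0.8,0.4,-0.5,0,0,0],[0,-0.8,0.4,-0.5,0,0,0],[0,-0.5,0.3,0,0,0,0],[0,0,0,0,0,0,0]],
])

```text
t: 10.98
tool_pos: [0.4025, 0.0306, 0.1885]
tool_rot: [0.963, -0.27, -0.001, 0.0]
ft_force: [0.3, 0.9, -0.3]
gripper_width: -0.0002
grip_force: 0.0
```

```bash
python3 - <<'E'
from h import *
import cv2
a=eyes.snapshot("top");b=eyes.snapshot("side")
f=lambda s,u,v:cv2.resize(s["img"][v:v+150,u:u+130],None,fx=3,fy=3,interpolation=2)
cv2.imwrite("pics/d4.png",np.hstack([f(a,170,125),f(b,185,135)]))
E
```

```text
(no output)
```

View pics/d4.png

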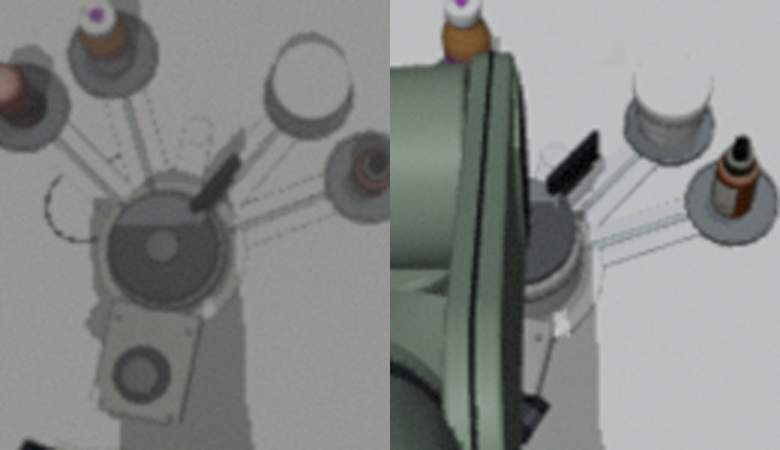

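The tab (195,208)→(238,157) points at the cup, the button at (140,375) is free, and the cup and all three bottles are standing.

```bash
python3 -c "
from plant import job
print(job.close_job())"
```

```text
the job is handed in; nothing more can be done
None
```

The dial clicked to rest with the tab pointing at the cup's nest (-0.5 rad), the button was then pressed to its stop and released, the cup and three bottles are still standing, and the job was handed in at about 11 s.

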